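# Hang the dispatcher's headset on its sprung hook switch

## Robot

A 6-joint arm with a two-finger parallel gripper is mounted at the origin on the work surface. World frame = base frame: x ahead of the robot, y to its left, z up, the work surface at z = 0. Lengths are in m, angles in degrees, forces in N, time in s.
With the tool pointing down it reaches from about 0.25 to 0.725 m from the base axis. Payload 9.7 kg.
Tool frame: the origin (TCP) lies between the finger pads; the fingertips stand 11 mm ahead of it and the grasp point (between the pads) lies 8 mm behind it; y points along the fingers, x is the direction in which the jaws open and shut, and the axes are right-handed (so a half turn about y gives the same grasp; the last joint's range is limited). The gripper opens to 85 mm and grips with 20 to 120 N. Pads are 22 mm wide; open, the fingers measure 114 mm over their backs; the gripper's body (76 mm by 85 mm) begins 54 mm behind the grasp point. The pads swing forward as they close: fully open they stand 13 mm farther back than shut.
Start: joints at [73.51, 4.979, 10.078, 95.1, 0, 90], TCP at [0.156, 0.527, 0.242] pointing down, gripper open.
Joint ranges: [-179.16, 179.16], [-48.56, 103.87], [-65.8, 70.77], [-126.05, 130.52], [-82.76, 87.17], [-180, 180]. Speed limits (degrees/s): [127.2, 127.2, 147.25, 180, 180, 180].

## Interface

Orientations are given as [roll, pitch, yaw] about the fixed x, y, z axes, in that order (R = Rz(yaw) Ry(pitch) Rx(roll)).
In Python, from workcell import bot, vision gives the robot as it stands. The module is installed in compiled form; this text tells all that it offers.
- The arm moves only by the shell command python3 -m crank 'ROWS' [OPENING] [FORCE]. ROWS is text: rows parted by semicolons, each of 6 numbers parted by spaces: the shift along the tool's x, y, z in m, then the turn, a rotation vector about the tool's x, y, z in rad. A call has 1 to 8 rows; each row is the pose to reach, as a shift and turn from the pose commanded when the call began, along the tool's axes at that moment; what a row does not reach only later rows make up. A row lasts 1/10 s, in which the tool goes at most 50 mm and 8.59 degrees, less where a joint would pass 70% of its speed; a pose out of reach is approached as far as the arm can. A call with a gripper value outside its range is refused whole. OPENING is the gripper's target within -1 to 1 (shut at 1, half-way at 0, fully open at -1), set as the call begins (- or left out, the last holds). The fingers move at their own pace and stop on an object; FORCE is the grip in N (left out, the last holds). Time passes only in rows, so rows that repeat a pose let the fingers close. It gives the time, the measured TCP pose, the force and the opening at its end, in the units of the state.
- bot.get_obs(): the state, without advancing time (a new reading comes with each control period).
- vision.camera(name): name is "scene" or "top"; returns the picture (384x512x3 uint8, red, green, blue); there is no depth.
- vision.get_calibration(name): a dict with "fx", "fy", "cx", "cy" (pixels), "distortion" ([k1, k2, p1, p2, k3] as OpenCV has them; the pictures are not rectified), "rvec" (rotation vector, rad) and "tvec" (3), from world to camera coordinates, as OpenCV has them. Camera axes: x right, y down, z forward; pixel columns grow to the right and rows downward; lengths in m; the calibration is good to about 2 mm. A picture is of the moment at which its call begins. get_calibration takes no time and is no camera call.
- bot.job_done(): hands the job in, once; it reports no verdict.
The state is a dict: "time": time; "q": joint angles; "qd": joint speeds; "joint_efforts": joint torques, N m; "ee_pos": TCP position; "tcp_rot": TCP orientation; "wrist_force": force on the tool from outside, world axes, zero at the start; "torque": the same for the moment, N m; "opening": finger opening in m.
Only numpy, scipy, OpenCV 4.12 (cv2) and the standard library are available. Lean on these libraries where they do the work, as an engineer would, in place of code of your own. Each camera call takes 0.05 s, during which the arm holds its last target. There are 200 camera calls.

## Task

The shift is over: hang the headset standing on the desk by its headband across both orange prongs of the sprung hook on the headset stand, so that it hangs upright and free. Lower it slowly, let the hook dip and come to rest with the headset's whole weight on it before you let go, so that the hook neither drops away nor springs back up as you release (that would reopen the line), then leave it hanging still. Do not press the hook down to its stop, topple the headset or disturb the other things on the desk.

Things in the scene. Friction and masses are not known exactly. Their poses are not given: they have to be found in the camera images.
- headset: Loose charcoal headset, 196 mm wide (y), 191 mm tall, standing on two flat-bottomed ear cups (62 x, 45 y, 80 mm high, centred 76 mm either side of the middle). Weight unknown, 160 to 400 g. Origin: on the desk midway between the cups; z up to the headband, x across the band's width, y from cup to cup. A thin mic boom runs 113 mm to -x from the +y cup, 25 to 45 mm up.
- headset_band (a point): Top middle of the headband, half-way through its thickness, 186 mm above the cup bottoms. Stiff strip 30 mm wide (x), 10 mm thick (z), flat for 20 mm either side (y), then curving down (5 mm lower at 42 mm, 18 mm at 60 mm). Gripped here across its 30 mm width, one finger in front, one behind, the fingers pass between the hook's prongs. Axes as the headset's.
- hook_seat (a point): Where the band belongs, moving with the hook: between the prongs at the height of their tops, 275 mm above the desk when unloaded. Prongs: level orange bars 10 mm thick along x at y = -36 and +36 mm; upturned tips 25 mm in front (-x), 18 mm high; a crossbar and 12 mm rod 78 mm behind (+x). Hang with the headset's x along this x: headset_band is then 9 mm above this point. Open to -x and above.
- hook (a joint): Dip of the sprung hook in m: 0 fully up (unloaded), growing as it sinks straight down, hard stop at 0.050. A soft, lightly damped spring: it starts to sink at about 0.9 N, then 12.5 mm per further newton (80 N/m), so the headset's weight takes it 8 to 39 mm down. It bobs for about a second if let go out of balance.
- stand: Headset stand fixed to the desk: dark base 170 (x) by 120 (y) by 28 mm, with an aluminium tube (31 mm across at its collar) rising to 200 mm, 55 mm behind (+x of) the origin. Origin: centre of the base's underside; the hook points to -x and the seat lies 23 mm in front (-x) of the origin.
- mouse: Black computer mouse, 105 by 60 by 32 mm, a bystander. Origin: centre of its underside.
- marker: Yellow highlighter with a black cap, 153 by 16 by 15 mm, lying flat, a bystander. Origin: near its middle, on the desk.
- mug: Blue mug, 80 mm across and 92 mm high, handle at its +y, a bystander. Origin: centre of its underside.
- stapler: Red and black stapler, 140 by 34 by 48 mm, a bystander. Origin: centre of its underside.
- memo_block: Yellow memo block, 90 by 90 by 40 mm, a bystander. Origin: centre of its underside.
Things that resemble listed ones, but are neither listed nor needed, are in the scene too. Leave any yellow look-alike of the headset alone.

How it is judged:
By the outcome, as a careful person would: the job done as asked, in the order asked, and still so for the second after the job is handed in, with the robot touching nothing.
It also fails if it takes over 72 s, if anything falls off the work surface, if the arm or the gripper's body presses on something with over 40 N, if the wrist force passes 120 N, or if a joint passes its speed limit or range.

## Working session

There is one attempt and no reset: what is moved stays moved. The work goes in short steps, Python scripts to look and compute and a shell command to move; the robot and the scene stay as the last step left them, time stands still between calls to the robot, and variables do not carry over. Pictures are saved under pics/ and viewed, about 8 in all and at most 12, crops included, and the job is handed in when it is done.

```bash
mkdir -p pics; cat > h.py <<'E'
import numpy as np,cv2
from workcell import bot,vision
def cal(n):
    c=vision.get_calibration(n);K=np.array([[c['fx'],0,c['cx']],[0,c['fy'],c['cy']],[0,0,1.]])
    R=cv2.Rodrigues(np.array(c['rvec'],float))[0];return K,np.array(c['distortion'],float),R,np.array(c['tvec'],float).ravel()
def ray(n,uv):
    K,d,R,t=cal(n);p=cv2.undistortPoints(np.array([[uv]],float),K,d).ravel()
    v=R.T@np.array([p[0],p[1],1]);return -R.T@t,v/np.linalg.norm(v)
def onz(n,uv,z):
    c,v=ray(n,uv);return c+v*(z-c[2])/v[2]
def tri(a,b):
    (c1,v1),(c2,v2)=ray('scene',a),ray('top',b)
    s=np.linalg.lstsq(np.c_[v1,-v2],c2-c1,rcond=None)[0];p,q=c1+s[0]*v1,c2+s[1]*v2
    return (p+q)/2,np.linalg.norm(p-q)
def proj(n,P):
    K,d,R,t=cal(n);return cv2.projectPoints(np.array(P,float).reshape(-1,1,3),cv2.Rodrigues(R)[0],t,K,d)[0].reshape(-1,2)
def snap(n,name):
    im=vision.camera(n)[:,:,::-1].copy();cv2.imwrite(f'pics/{name}.png',im);return im
E
python3 - <<'E'
from h import *
a=snap('scene','s0');b=snap('top','t0')
for n in('scene','top'):
    c,v=ray(n,(256,192));print(n,c,v)
print(bot.get_obs())
E
```

```text
scene [ 1.39926718 -0.20735625  1.08828593] [-0.70583284  0.16107404 -0.68982255]
top [0.21459713 0.0025471  1.46906292] [ 0.1848191  -0.00470203 -0.98276131]
{'time': 0.1, 'q': array([7.35119615e+01, 5.00970915e+00, 1.00415019e+01, 9.50996631e+01,
       2.73748890e-04, 9.00005653e+01]), 'qd': array([-0.03610649, -0.02925021,  0.07926431,  0.02378326,  0.04003554,
        0.02019957]), 'joint_efforts': array([-5.94924131e-04, -5.21560013e+01,  4.65655017e+01,  1.60739844e-02,
       -3.84618886e-05,  4.04441025e-06]), 'ee_pos': array([0.15604711, 0.52721497, 0.24165953]), 'tcp_rot': array([-8.99997269e+01,  6.78703175e-02,  7.35113962e+01]), 'wrist_force': array([-1.01850059, -0.44647968, -1.00316867]), 'torque': array([ 0.00442146, -0.01208845,  0.03875728]), 'opening': 0.08579004438082642}
```

View pics/s0.png

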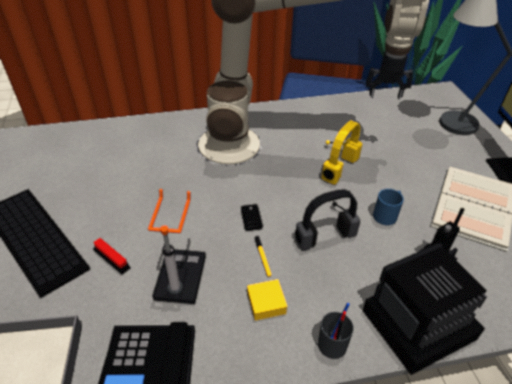

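View pics/t0.png

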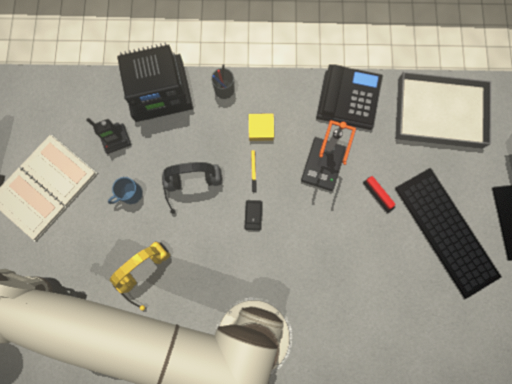

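The scene view shows the charcoal headset at about (327,218) and the orange hook at (170,210), over its base at (180,277). In the top view the headset is at (192,178), the prongs run from (340,125) to about (333,160), and the mouse, marker and memo block lie between them. I'll enlarge both.

```bash
python3 - <<'E'
import cv2,numpy as np
a=cv2.imread('pics/s0.png');b=cv2.imread('pics/t0.png')
def c(im,u,v,w=80,h=60):return cv2.resize(im[v-h//2:v+h//2,u-w//2:u+w//2],None,fx=5,fy=5,interpolation=cv2.INTER_CUBIC)
cr=[c(a,328,220),c(b,192,182),c(a,172,210),c(b,330,150)]
cv2.imwrite('pics/c0.png',np.vstack([np.hstack(cr[:2]),np.hstack(cr[2:])]))
E
```

```text
(no output)
```

View pics/c0.png

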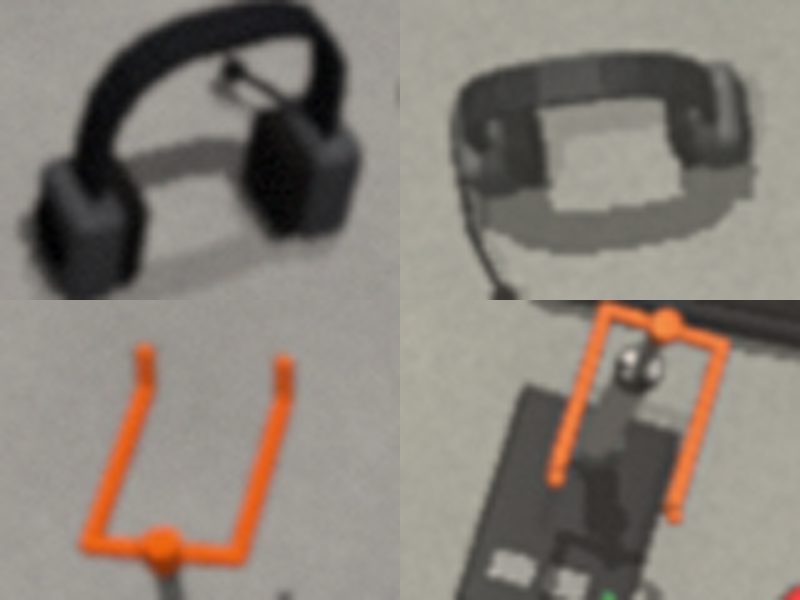

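```bash
python3 - <<'E'
from h import *
np.set_printoptions(precision=4,suppress=True)
S=lambda x,y:(132+x/5,180+(y-300)/5); T=lambda x,y:(290+(x-400)/5,120+(y-300)/5)
P={'backL(+y)':(S(238,556),T(605,311)),'backR(-y)':(S(90,546),T(728,345)),'frontL':(S(285,400),T(556,478)),'frontR':(S(148,398),T(674,516))}
for k,(s,t) in P.items(): print(k,tri(s,t),onz('scene',s,.27),onz('top',t,.27))
H=lambda x,y:(288+x/5,190+y/5); G=lambda x,y:(152+(x-400)/5,152+y/5)
print('band top mid z.191',onz('top',G(593,76),.191), 'edges',[onz('top',G(*p),.191) for p in((540,62),(645,52),(540,97),(645,95))])
print('band ends',onz('top',G(455,120),.12),onz('top',G(750,95),.12))
# scene band back top edge
print('scene apex (265,3)',onz('scene',H(265,3),.191), tri(H(230,20),G(593,76)))
# dark mask of headset
b=cv2.imread('pics/t0.png');g=b.max(2)
m=((g<95)).astype(np.uint8)[150:215,150:230]
n,l,st,ce=cv2.connectedComponentsWithStats(m);print(st[1:],ce[1:])
E
```

```text
backL(+y) (array([ 0.6574, -0.2251,  0.268 ]), np.float64(0.001997711865178107)) [ 0.6595 -0.2241  0.27  ] [ 0.6566 -0.2258  0.27  ]
backR(-y) (array([ 0.6369, -0.2962,  0.2686]), np.float64(0.006345719949533362)) [ 0.6392 -0.2929  0.27  ] [ 0.6363 -0.2991  0.27  ]
frontL (array([ 0.5535, -0.193 ,  0.2664]), np.float64(0.004112703579242418)) [ 0.5578 -0.1911  0.27  ] [ 0.5523 -0.1945  0.27  ]
frontR (array([ 0.5326, -0.2628,  0.2612]), np.float64(0.005536601069821509)) [ 0.5427 -0.2595  0.27  ] [ 0.5301 -0.2637  0.27  ]
band top mid z.191 [0.531 0.202 0.191] edges [array([0.5395, 0.2355, 0.191 ]), array([0.5469, 0.17  , 0.191 ]), array([0.517 , 0.2345, 0.191 ]), array([0.5192, 0.169 , 0.191 ])]
band ends [0.5175 0.3024 0.12  ] [0.5372 0.1091 0.12  ]
scene apex (265,3) [0.523 0.244 0.191] (array([0.5333, 0.2101, 0.1921]), np.float64(0.01697300475509527))
[[ 13  13  59  51 958]] [[38.3278 26.1701]]
```

Measurements check out: the prongs are 74 mm apart (72 given) at z≈0.267, the stand's yaw is about -17°, and the seat is at about (0.571,-0.237). The headset is 194 mm wide at about (0.531,0.204), with a yaw of about 5.5°. Now moving to hover over the headset.

```bash
python3 -m crank '-.02 0 -.045 0 .12 0; -.041 0 -.09 0 .24 0; -.061 0 -.135 0 .36 0; -.081 0 -.18 0 .48 0; -.102 0 -.226 0 .6 0; -.122 0 -.271 0 .72 0; -.142 0 -.316 0 .84 0; -.162 0 -.36 0 .95 0' -1
python3 -c "
from h import *
o=bot.get_obs();print(o['ee_pos'],o['tcp_rot'],o['q'])"
```

```text
time: 0.9
ee_pos: [0.4565, 0.2681, 0.2421]
tcp_rot: [-90.0, 0.0, 18.8]
wrist_force: [1.6, 1.3, -0.3]
opening: 0.0856
[0.45652774 0.26810757 0.24206256] [-9.00008607e+01  1.40846424e-02  1.87890618e+01] [3.04236397e+01 2.14963571e+00 7.08039272e+00 9.49447258e+01
 1.99739415e-03 1.01634578e+02]
```

```bash
python3 -m crank '.017 0 -.028 0 .08 0; .033 0 -.057 0 .16 0; .05 0 -.085 0 .232 0; .05 0 -.085 0 .232 0; .05 0 -.085 0 .232 0'
python3 - <<'E'
from h import *
a=snap('scene','s1');b=snap('top','t1')
def c(im,u,v,w=80,h=60):return cv2.resize(im[v-h//2:v+h//2,u-w//2:u+w//2],None,fx=5,fy=5,interpolation=cv2.INTER_CUBIC)
o=bot.get_obs();print(o['ee_pos'],o['tcp_rot'])
cv2.imwrite('pics/c1.png',np.hstack([c(a,328,205,80,90),c(b,192,175,80,90)]))
E
```

```text
time: 1.4
ee_pos: [0.5305, 0.2053, 0.2416]
tcp_rot: [-90.0, 0.1, 5.7]
wrist_force: [-0.1, 0.1, -0.1]
opening: 0.0852
[0.52984836 0.20629297 0.24212923] [-8.99949757e+01  3.24185112e-02  5.84842796e+00]
```

View pics/c1.png

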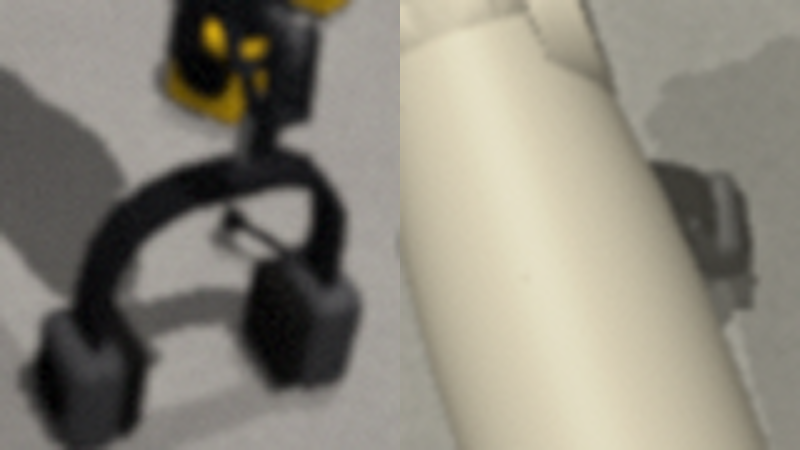

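```bash
python3 - <<'E'
from h import *
o=np.array([.531,.204,0]);t=np.radians(5.5);R=np.array([[np.cos(t),-np.sin(t),0],[np.sin(t),np.cos(t),0],[0,0,1]])
im=cv2.resize(cv2.imread('pics/s0.png')[185:255,288:368],None,fx=5,fy=5,interpolation=cv2.INTER_CUBIC)
im2=cv2.resize(cv2.imread('pics/t0.png')[150:220,152:232],None,fx=5,fy=5,interpolation=cv2.INTER_CUBIC)
L=[[(s*31,y,z) for s,z in((-1,0),(1,0),(1,80),(-1,80),(-1,0))] for y in(-98.5,-53.5,53.5,98.5)]
L+=[[(x,-60,173),(x,-42,186),(x,-20,191),(x,20,191),(x,42,186),(x,60,173)] for x in(-15,15)]
for l in L:
    P=(R@(np.array(l)/1000).T).T+o
    for n,i,off in(('scene',im,(288,185)),('top',im2,(152,150))):
        q=((proj(n,P)-off+.5)*5).astype(int);cv2.polylines(i,[q],False,(0,255,0) if len(l)==6 else (0,0,255),1)
cv2.imwrite('pics/c2.png',np.hstack([im,im2]))
E
```

```text
(no output)
```

View pics/c2.png

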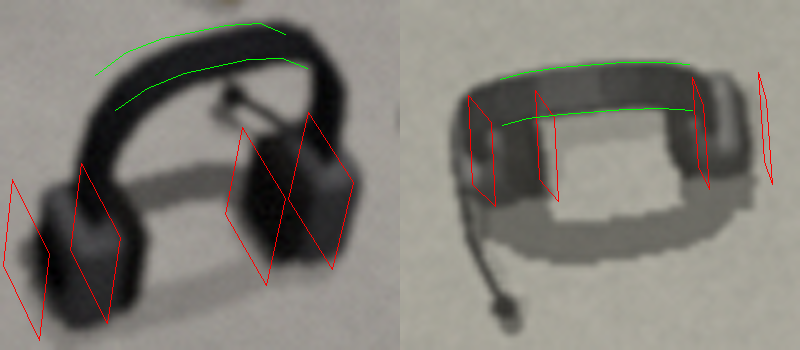

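The overlay puts the headset about 7 mm further +y than I had it, at (0.530,0.211). The band's x and yaw fit. Descending with that correction.

```bash
python3 -m crank '0 .008 .005 0 0 0; 0 .018 .005 0 0 0; 0 .028 .005 0 0 0; 0 .038 .005 0 0 0; 0 .048 .005 0 0 0; 0 .056 .005 0 0 0; 0 .064 .005 0 0 0; 0 .064 .005 0 0 0' -1
python3 -m crank '0 0 0 0 0 0; 0 0 0 0 0 0; 0 0 0 0 0 0; 0 0 0 0 0 0; 0 0 0 0 0 0; 0 0 0 0 0 0; 0 0 0 0 0 0; 0 0 0 0 0 0' 0.1 20
python3 -m crank '0 0 0 0 0 0; 0 0 0 0 0 0; 0 0 0 0 0 0; 0 0 0 0 0 0; 0 0 0 0 0 0; 0 0 0 0 0 0; 0 0 0 0 0 0; 0 0 0 0 0 0' 1 40
```

```text
time: 2.3
ee_pos: [0.5294, 0.2106, 0.1769]
tcp_rot: [-90.0, 0.1, 5.8]
wrist_force: [-0.2, 0.5, 0.0]
opening: 0.0855
time: 3.1
ee_pos: [0.5299, 0.2109, 0.1783]
tcp_rot: [-90.0, -0.0, 5.8]
wrist_force: [0.2, -0.4, -0.8]
opening: 0.038
time: 3.9
ee_pos: [0.53, 0.2109, 0.1785]
tcp_rot: [-90.0, -0.0, 5.8]
wrist_force: [0.1, -0.2, 4.5]
opening: 0.0294
```

Gripped at 29.4 mm, against 30 mm for the band. Lifting gently.

```bash
python3 -m crank '0 -.003 0 0 0 0; 0 -.006 0 0 0 0; 0 -.012 0 0 0 0; 0 -.02 0 0 0 0; 0 -.03 0 0 0 0; 0 -.04 0 0 0 0; 0 -.045 0 0 0 0; 0 -.045 0 0 0 0'
python3 -m crank '0 -.01 0 0 0 0; 0 -.025 0 0 0 0; 0 -.04 0 0 0 0; 0 -.06 0 0 0 0; 0 -.075 0 0 0 0; 0 -.09 0 0 0 0; 0 -.1 0 0 0 0; 0 -.105 0 0 0 0'
python3 -m crank '0 0 0 0 0 0; 0 0 0 0 0 0; 0 0 0 0 0 0; 0 0 0 0 0 0; 0 0 0 0 0 0'
python3 - <<'E'
from h import *
F=[]
for i in range(4):
    F.append(bot.get_obs()['wrist_force']); a=vision.camera('scene')
cv2.imwrite('pics/s3.png',a[:,:,::-1]);print(F,bot.get_obs()['ee_pos'],bot.get_obs()['torque'])
E
```

```text
time: 4.7
ee_pos: [0.5302, 0.211, 0.2244]
tcp_rot: [-90.0, -0.1, 5.8]
wrist_force: [0.2, -0.1, -1.3]
opening: 0.029
time: 5.5
ee_pos: [0.53, 0.2109, 0.3294]
tcp_rot: [-90.0, -0.1, 5.8]
wrist_force: [0.5, -0.2, -2.2]
opening: 0.0297
time: 6.0
ee_pos: [0.5298, 0.2108, 0.328]
tcp_rot: [-90.0, 0.0, 5.8]
wrist_force: [-0.4, -0.4, -1.4]
opening: 0.0297
[array([-0.36356091, -0.35355649, -1.41267846]), array([-0.38264143, -0.36391815, -0.09901683]), array([-0.34221973, -0.00897932, -1.06877612]), array([-1.12223845,  0.54298168, -2.61395578])] [0.52982909 0.21085781 0.32825712] [0.05609144 0.00254373 0.02201749]
```

View pics/s3.png

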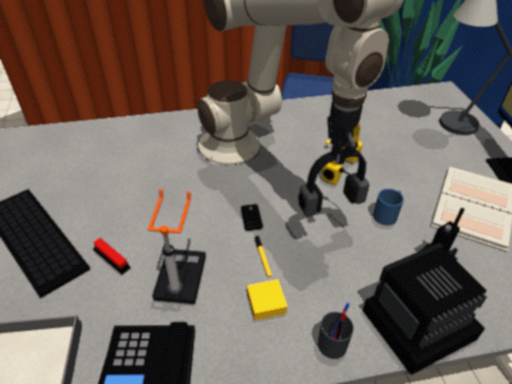

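The headset is lifted upright, with its cups at (312,200) and (357,188), and nothing else has moved. Carrying it to a point in front of the hook's open side.

```bash
python3 -m crank '-.005 0 -.01 0 .01 0; -.013 0 -.03 0 .03 0; -.026 0 -.058 0 .06 0; -.04 0 -.09 0 .095 0; -.054 0 -.12 0 .13 0; -.067 0 -.15 0 .16 0; -.08 0 -.178 0 .19 0; -.085 0 -.19 0 .2 0'
python3 -m crank '-.003 0 -.015 0 .01 0; -.009 0 -.04 0 .035 0; -.016 0 -.072 0 .07 0; -.023 0 -.105 0 .1 0; -.031 0 -.14 0 .135 0; -.038 0 -.17 0 .165 0; -.043 0 -.193 0 .188 0; -.045 0 -.2035 0 .198 0'
python3 -m crank '0 0 0 0 0 0; 0 0 0 0 0 0; 0 0 0 0 0 0; 0 0 0 0 0 0; 0 0 0 0 0 0'
python3 - <<'E'
from h import *
o=bot.get_obs();p=o['ee_pos'];print(p,o['tcp_rot'])
y=np.radians(o['tcp_rot'][2]);tx=np.array([np.cos(y),np.sin(y)]);tz=np.array([-np.sin(y),np.cos(y)])
d=np.array([.5735,-.2377])-p[:2];print('x',d@tx,'z',d@tz)
E
```

```text
time: 7.0
ee_pos: [0.4631, 0.0109, 0.3289]
tcp_rot: [-90.0, -0.1, -5.9]
wrist_force: [0.3, -0.0, -1.7]
opening: 0.0292
time: 7.8
ee_pos: [0.3988, -0.1863, 0.3283]
tcp_rot: [-90.0, -0.0, -17.2]
wrist_force: [-0.2, -0.2, -1.2]
opening: 0.0293
time: 8.3
ee_pos: [0.3998, -0.1842, 0.3283]
tcp_rot: [-90.0, -0.0, -16.9]
wrist_force: [0.5, 0.4, -0.5]
opening: 0.0291
[ 0.3997876  -0.18423988  0.32829366] [-8.99987182e+01 -5.31877668e-04 -1.69472120e+01]
x 0.1817518353416778 z -0.0005030312432669551
```

```bash
python3 -m crank '.008 0 0 0 0 0; .025 0 0 0 0 0; .05 0 0 0 0 0; .075 0 0 0 0 0; .1 0 0 0 0 0; .125 0 0 0 0 0; .14 0 0 0 0 0; .145 0 0 0 0 0'
python3 -m crank '.006 0 0 0 0 0; .014 0 0 0 0 0; .024 0 0 0 0 0; .032 0 0 0 0 0; .037 0 0 0 0 0; .037 0 0 0 0 0; .037 0 0 0 0 0'
python3 - <<'E'
from h import *
F=[]
for i in range(10):
    F.append(bot.get_obs()['wrist_force'][2]);a=vision.camera('scene')
b=vision.camera('top');a,b=a[:,:,::-1],b[:,:,::-1]
print(np.mean(F),np.std(F),bot.get_obs()['ee_pos'])
def c(im,u,v,w=80,h=60):return cv2.resize(im[v-h//2:v+h//2,u-w//2:u+w//2],None,fx=5,fy=5,interpolation=cv2.INTER_CUBIC)
cv2.imwrite('pics/c4.png',np.hstack([c(a,172,205,80,100),c(b,332,150,80,100)]))
E
```

```text
time: 9.1
ee_pos: [0.5399, -0.2275, 0.3268]
tcp_rot: [-90.0, 0.1, -17.0]
wrist_force: [-0.1, -0.3, -1.4]
opening: 0.0294
time: 9.8
ee_pos: [0.5735, -0.238, 0.3283]
tcp_rot: [-90.0, 0.0, -17.0]
wrist_force: [0.1, 0.5, -1.7]
opening: 0.0293
-1.5990559051212903 0.47715077096185965 [ 0.57357276 -0.23805656  0.32832985]
```

View pics/c4.png

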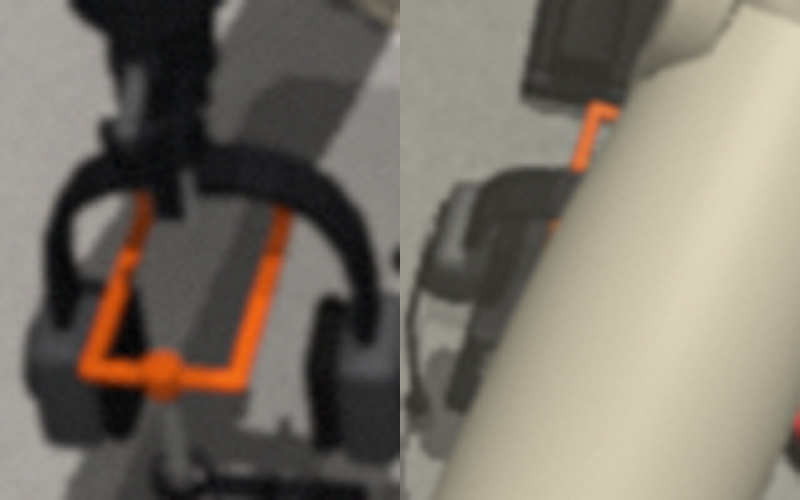

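```bash
python3 - <<'E'
from h import *
t=np.radians(-17);R=np.array([[np.cos(t),-np.sin(t),0],[np.sin(t),np.cos(t),0],[0,0,1]])
o=np.array([.5735,-.238,.150]);f=lambda l,o:((proj('scene',(R@(np.array(l)/1000).T).T+o)-[132,155]+.5)*5).round()
print('cups back face inner/outer, top corners, bottom',f([(31,y,z) for z in(80,0) for y in(-98.5,-53.5,53.5,98.5)],o))
print('band back edge z191',f([(15,y,z) for y,z in((-60,173),(-20,191),(0,191),(20,191),(60,173))],o))
s=np.array([.571,-.237,.27])
print('hook',f([(78,-36,0),(78,36,0),(-25,-36,0),(-25,36,0)],s))
print(np.linalg.norm(np.diff(proj('scene',[o+[0,0,.19],o+[-.01*np.sin(t),.01*np.cos(t),.19]]),axis=0))*5)
E
```

```text
cups back face inner/outer, top corners, bottom [[  2. 346.]
 [ 89. 353.]
 [297. 368.]
 [386. 375.]
 [ 28. 448.]
 [111. 454.]
 [310. 469.]
 [394. 476.]]
band back edge z191 [[ 56. 198.]
 [132. 177.]
 [173. 180.]
 [215. 183.]
 [301. 216.]]
hook [[ 89. 368.]
 [237. 379.]
 [141. 219.]
 [279. 228.]]
20.495750579064435
```

```bash
python3 - <<'E'
from h import *
a=vision.camera('scene')[:,:,::-1]
t=np.radians(-17);R=np.array([[np.cos(t),-np.sin(t),0],[np.sin(t),np.cos(t),0],[0,0,1]])
z=6;crop=lambda:cv2.resize(a[165:255,128:218],None,fx=z,fy=z,interpolation=cv2.INTER_CUBIC)[:,:400*z//6+130].copy()
L=[[(s*31,y,zz) for s,zz in((-1,0),(1,0),(1,80),(-1,80),(-1,0))] for y in(-98.5,-53.5,53.5,98.5)]
L+=[[(x,-60,173),(x,-42,186),(x,-20,191),(x,20,191),(x,42,186),(x,60,173)] for x in(-15,15)]
i=cv2.resize(a[165:255,128:218],None,fx=8,fy=6.6,interpolation=cv2.INTER_CUBIC)
i=cv2.convertScaleAbs(i,alpha=1.6,beta=20)
for l in L:
  P=(R@((np.array(l)+[0,7,0])/1000).T).T+[.5735,-.238,.150]
  q=((proj('scene',P)-[128,165]+.5)*[8,6.6]).astype(int);cv2.polylines(i,[q],False,(0,255,0) if len(l)==6 else (0,0,255),1)
cv2.imwrite('pics/c5.png',i)
E
```

```text
(no output)
```

View pics/c5.png

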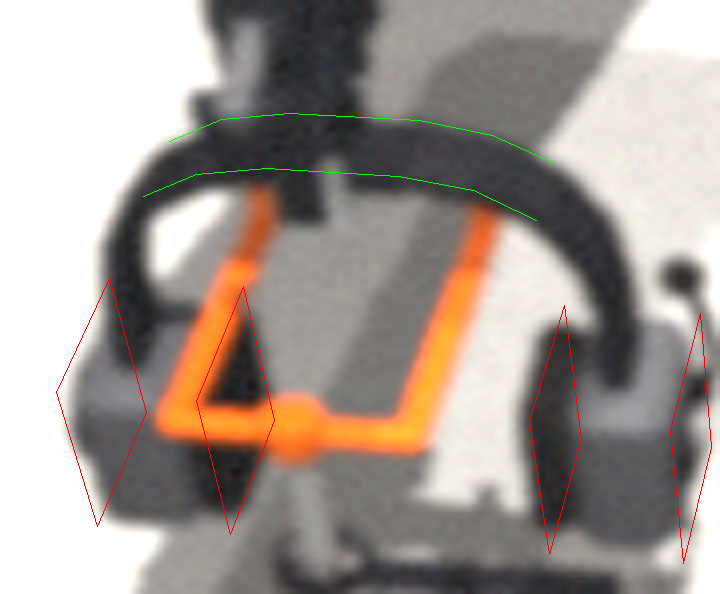

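With a 7 mm +y offset the model fits the cups and band. Against the hook as seen by the same camera, the headset sits about 3–4 mm too far +y, so I'll correct that, lower towards the prongs, and weigh it before contact.

```bash
python3 -m crank '.001 .003 -.002 0 0 0; .002 .008 -.004 0 0 0; .002 .014 -.004 0 0 0; .002 .02 -.004 0 0 0; .002 .026 -.004 0 0 0; .002 .032 -.004 0 0 0; .002 .036 -.004 0 0 0; .002 .036 -.004 0 0 0'
cat > w.py <<'E'
from h import *
import sys
F=[];Z=[]
for i in range(int(sys.argv[1])):
    a=vision.camera('scene');o=bot.get_obs();F.append(o['wrist_force']);Z.append(o['ee_pos'])
F=np.array(F);cv2.imwrite('pics/last.png',a[:,:,::-1])
print('F',F.mean(0).round(3),'se',(F[:,2].std()/len(F)**.5).round(3),'median',np.median(F[:,2]).round(3),'pos',np.mean(Z,0).round(4))
m=cv2.inRange(cv2.cvtColor(a,cv2.COLOR_RGB2HSV),(5,180,120),(20,255,255))[215:245,135:200]
v,u=np.nonzero(m);print('crossbar v max/mean',v.max()+215,(v.mean()+215).round(2),len(v))
E
python3 w.py 30
```

```text
time: 11.2
ee_pos: [0.5742, -0.2424, 0.2916]
tcp_rot: [-90.0, 0.1, -17.0]
wrist_force: [-0.1, -0.6, -1.2]
opening: 0.0294
F [ 0.185  0.091 -1.561] se 0.084 median -1.547 pos [ 0.5743 -0.2425  0.2924]
crossbar v max/mean 234 226.27 273
```

```bash
python3 -m crank '0 .002 0 0 0 0; 0 .004 0 0 0 0; 0 .006 0 0 0 0; 0 .008 0 0 0 0; 0 .01 0 0 0 0; 0 .011 0 0 0 0; 0 .012 0 0 0 0; 0 .012 0 0 0 0'
python3 w.py 6
python3 -m crank '0 .001 0 0 0 0; 0 .002 0 0 0 0; 0 .003 0 0 0 0; 0 .004 0 0 0 0; 0 .005 0 0 0 0; 0 .006 0 0 0 0; 0 .007 0 0 0 0; 0 .008 0 0 0 0'
python3 w.py 12
cp pics/last.png pics/l1.png
python3 -c "
import cv2
a=cv2.imread('pics/l1.png');cv2.imwrite('pics/c6.png',cv2.resize(a[165:255,118:218],None,fx=6,fy=6,interpolation=cv2.INTER_CUBIC))"
```

```text
time: 13.5
ee_pos: [0.5743, -0.2425, 0.2802]
tcp_rot: [-90.0, 0.0, -17.0]
wrist_force: [-0.1, -0.5, -1.6]
opening: 0.0291
F [-0.02  -0.026 -1.638] se 0.154 median -1.663 pos [ 0.5743 -0.2425  0.2804]
crossbar v max/mean 234 226.29 269
time: 14.6
ee_pos: [0.5743, -0.2425, 0.2723]
tcp_rot: [-90.0, -0.0, -17.0]
wrist_force: [-0.5, -0.2, -1.0]
opening: 0.0291
F [-0.241  0.12  -0.206] se 0.171 median -0.167 pos [ 0.5743 -0.2425  0.2723]
crossbar v max/mean 235 227.0 285
```

View pics/c6.png

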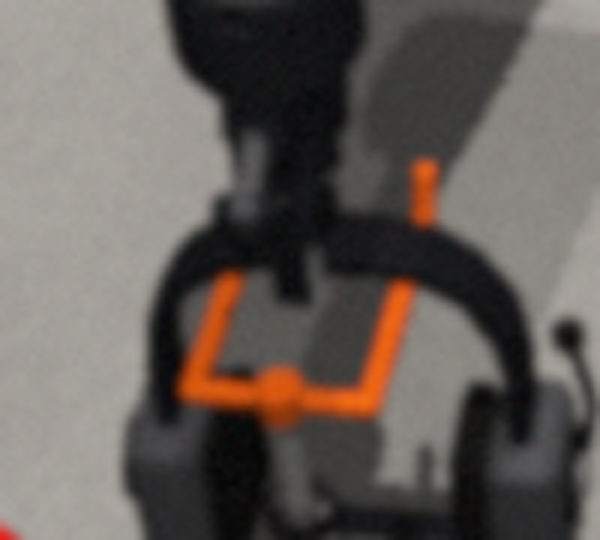

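The band lies across both prongs behind the upturned tips, and the right tip at (425,160) stands clear. I'll measure the dip to sub-pixel level from the crossbar and go down further.

```bash
cat > dip.py <<'E'
from h import *
def row(im): # BGR; orange-weighted row centroid of the crossbar
    x=im.astype(float);o=np.clip(x[:,:,2]-x[:,:,0]-60,0,None)[221:246,153:178];return (o.sum(1)@np.arange(221,246))/o.sum()
g=np.diff(proj('scene',[[.646,-.26,.27],[.646,-.26,.26]]),axis=0)[0,1]/10
r0=np.mean([row(cv2.imread(f'pics/{n}.png')) for n in('s0','s1','s3')])
def dip(im):return (row(im)-r0)/g
E
cat > w.py <<'E'
from dip import *
import sys
F=[];Z=[];D=[]
for i in range(int(sys.argv[1])):
    a=vision.camera('scene')[:,:,::-1];o=bot.get_obs();F.append(o['wrist_force']);Z.append(o['ee_pos']);D.append(dip(a))
F=np.array(F);cv2.imwrite('pics/last.png',a)
print('F',F.mean(0).round(3),'se',(F[:,2].std()/len(F)**.5).round(3),'pos',np.mean(Z,0).round(4),'dip mm',np.mean(D).round(2),np.std(D).round(2))
E
python3 -c "
from dip import *
print(g,[dip(cv2.imread(f'pics/{n}.png')) for n in('s0','s1','s3','l1')])"
python3 w.py 8
python3 -m crank '0 .001 0 0 0 0; 0 .002 0 0 0 0; 0 .002 0 0 0 0; 0 .002 0 0 0 0; 0 .002 0 0 0 0; 0 .002 0 0 0 0'
python3 w.py 16
```

```text
0.2761518184836973 [np.float64(-0.030886506613604564), np.float64(0.01333407211494483), np.float64(0.017552434498762655), np.float64(3.5190010660830953)]
F [-0.392 -0.177 -0.195] se 0.111 pos [ 0.5743 -0.2425  0.2723] dip mm 3.48 0.01
time: 16.2
ee_pos: [0.5743, -0.2425, 0.2703]
tcp_rot: [-90.0, -0.0, -17.0]
wrist_force: [-0.2, -0.6, 0.0]
opening: 0.0292
F [-0.312  0.027 -0.056] se 0.158 pos [ 0.5743 -0.2425  0.2703] dip mm 5.08 0.02
```

```bash
python3 -m crank '0 .001 0 0 0 0; 0 .002 0 0 0 0; 0 .0025 0 0 0 0; 0 .0025 0 0 0 0; 0 .0025 0 0 0 0; 0 .0025 0 0 0 0'
python3 w.py 36
```

```text
time: 17.6
ee_pos: [0.5743, -0.2425, 0.2678]
tcp_rot: [-90.0, -0.0, -17.0]
wrist_force: [0.1, 0.2, 0.6]
opening: 0.0293
F [-0.215 -0.074  0.068] se 0.082 pos [ 0.5743 -0.2425  0.2678] dip mm 6.85 0.01
```

```bash
sed -i 's/\[221:246,153:178\]/[221:246,158:174]/' dip.py
python3 -c "
from dip import *
print([dip(cv2.imread(f'pics/{n}.png')) for n in('s0','s1','s3','l1','last')])"
```

```text
[np.float64(-0.04721961313549302), np.float64(0.014398803351676507), np.float64(0.03282080978371359), np.float64(4.166490280702313), np.float64(8.685459375474185)]
```

The corrected gauge reads a dip of 8.7 mm. The load there (0.9 + 80×0.0087 ≈ 1.6 N) equals the measured weight, and the wrist force is about 0, so it is balanced. Releasing in small steps.

```bash
python3 -m crank '0 0 0 0 0 0; 0 0 0 0 0 0; 0 0 0 0 0 0; 0 0 0 0 0 0' 0.6 20
python3 w.py 2
python3 -m crank '0 0 0 0 0 0; 0 0 0 0 0 0; 0 0 0 0 0 0; 0 0 0 0 0 0; 0 0 0 0 0 0; 0 0 0 0 0 0' 0.2 20
python3 w.py 4
```

```text
time: 19.8
ee_pos: [0.5743, -0.2425, 0.2678]
tcp_rot: [-90.0, -0.0, -17.0]
wrist_force: [-0.3, 1.2, -0.1]
opening: 0.0295
F [-0.624 -0.002  0.415] se 0.263 pos [ 0.5743 -0.2425  0.2678] dip mm 8.69 0.0
time: 20.5
ee_pos: [0.5743, -0.2425, 0.2678]
tcp_rot: [-90.0, -0.0, -17.0]
wrist_force: [-0.4, 0.2, -0.3]
opening: 0.0344
F [-0.437 -0.315  0.032] se 0.225 pos [ 0.5743 -0.2425  0.2678] dip mm 8.73 0.01
```

```bash
python3 -m crank '0 0 0 0 0 0; 0 0 0 0 0 0; 0 0 0 0 0 0; 0 0 0 0 0 0; 0 0 0 0 0 0; 0 0 0 0 0 0' -0.3 20
python3 w.py 3
python3 -m crank '0 -.003 0 0 0 0; 0 -.007 0 0 0 0; 0 -.012 0 0 0 0; 0 -.018 0 0 0 0; 0 -.025 0 0 0 0; 0 -.032 0 0 0 0; 0 -.04 0 0 0 0; 0 -.045 0 0 0 0'
python3 w.py 2
python3 -m crank '0 -.01 0 0 0 0; 0 -.025 0 0 0 0; 0 -.04 0 0 0 0; 0 -.055 0 0 0 0; 0 -.07 0 0 0 0; 0 -.085 0 0 0 0; 0 -.095 0 0 0 0; 0 -.1 0 0 0 0'
python3 w.py 2
python3 -m crank '-.01 0 0 0 0 0; -.03 0 0 0 0 0; -.06 0 0 0 0 0; -.09 0 0 0 0 0; -.12 0 0 0 0 0; -.15 0 0 0 0 0; -.17 0 0 0 0 0; -.18 0 0 0 0 0'
python3 w.py 8
python3 - <<'E'
from h import *
b=snap('top','t9');a=cv2.imread('pics/last.png')
z=lambda i:cv2.resize(i,(400,500),interpolation=cv2.INTER_CUBIC)
cv2.imwrite('pics/c9.png',np.hstack([z(a[160:285,120:220]),z(b[60:310,230:430])]))
E
```

```text
time: 21.3
ee_pos: [0.5743, -0.2425, 0.2678]
tcp_rot: [-90.0, 0.0, -17.0]
wrist_force: [-0.6, -0.0, 0.5]
opening: 0.0556
F [-0.072 -0.123 -0.169] se 0.245 pos [ 0.5743 -0.2425  0.2678] dip mm 8.74 0.01
time: 22.25
ee_pos: [0.5744, -0.2425, 0.3138]
tcp_rot: [-90.0, -0.0, -17.0]
wrist_force: [0.4, -0.5, 0.4]
opening: 0.0552
F [ 0.629 -0.485  0.753] se 0.317 pos [ 0.5745 -0.2426  0.3141] dip mm 8.75 0.0
time: 23.15
ee_pos: [0.5744, -0.2425, 0.4134]
tcp_rot: [-90.0, -0.0, -17.0]
wrist_force: [0.3, -0.2, 0.1]
opening: 0.0556
F [-0.077 -0.045 -0.028] se 0.351 pos [ 0.5745 -0.2426  0.4134] dip mm 8.76 0.0
time: 24.05
ee_pos: [0.4006, -0.1892, 0.4131]
tcp_rot: [-90.0, -0.1, -17.0]
wrist_force: [0.2, 0.8, -0.3]
opening: 0.0559
F [-0.025 -0.363  0.256] se 0.2 pos [ 0.4024 -0.1899  0.4125] dip mm 8.34 0.01
```

View pics/c9.png

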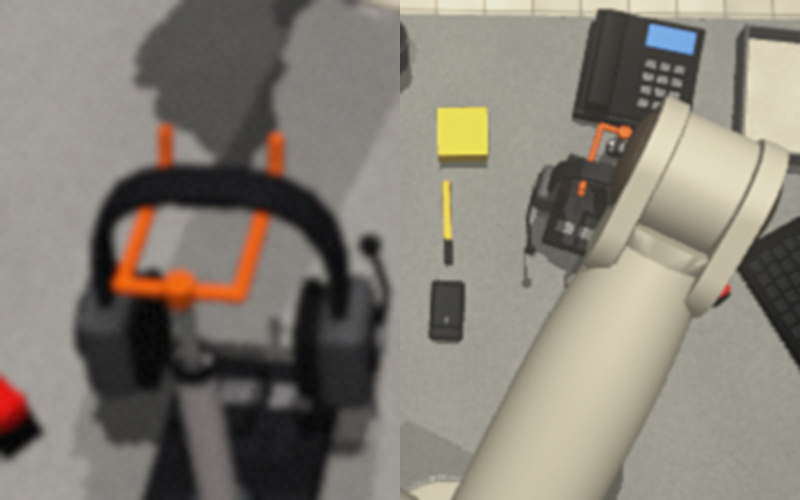

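The headset hangs upright on both prongs behind the tips. The cups are clear of the base, and the bystanders visible in this view are where they were. The hook reading is steady (scatter 0.01 mm), so I'm handing in.

```bash
python3 w.py 4; python3 -c "
from workcell import bot
print(bot.job_done(),bot.get_obs()['time'])"
```

```text
F [0.086 0.125 0.059] se 0.4 pos [ 0.4026 -0.1899  0.4125] dip mm 8.34 0.01
the job is handed in; nothing more can be done
the job is handed in; nothing more can be done
```

The headset is hanging by its headband across both orange prongs of the hook, upright and free of the stand base. I handed the job in after about 25 s of robot time.

- **Weight and balance:** It weighed about 1.58 N (roughly 160 g). I lowered it slowly until the hook had dipped 8.7 mm, where the wrist force was about zero (0.07 ± 0.08 N).
- **Release:** The dip stayed at 8.69–8.76 mm while the fingers opened and rose clear. It was far from the 50 mm stop.
- **Last checks:** The final pictures show the band behind both upturned tips and the gripper well clear. The mouse, marker and memo block looked undisturbed; I did not check the mug separately after the release, and the stapler was only partly in view.

Three readings disagreed:
- **Grip off centre:** The two cameras differed by a few millimetres on the headset's position, so I gripped the band about 7 mm off centre. I corrected for this before lowering.
- **Dip gauge:** My first version read low and was fixed before the release.
- **Final dip reading:** After the arm moved away, the dip read a steady 8.34 mm instead of 8.76 mm. I think that came from the changed shadow, but I did not confirm it.

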